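# Peg the fume shutter at its middle setting

### The arm

A 6-joint arm with a two-finger parallel gripper is mounted at the origin on the work surface. World frame = base frame: x ahead of the robot, y to its left, z up, the work surface at z = 0. Lengths are in m, angles in rad, forces in N, time in s.
With the tool pointing down it reaches from about 0.375 to 0.9 m from the base axis. Payload 3.1 kg.
Tool frame: the origin (TCP) lies at the very end of the fingers, on their centre line; the grasp point (between the pads) lies 19 mm behind it (robot.grip_depth is the distance from the TCP to the grasp point, in m); z points along the fingers, y is the direction in which the jaws open and shut (so a half turn about z gives the same grasp; the last joint's range is limited). The gripper opens to 87 mm and grips with 3 to 60 N. Pads are 19 mm wide; open, the fingers measure 117 mm over their backs; the gripper's body (75 mm by 190 mm) begins 51 mm behind the grasp point.
Start: joints at [-1.528, 0.527, 1.433, -0, 1.181, -0.178], TCP at [0.137, -0.61, 0.197] pointing down, gripper open.
Joint ranges: [-3.08, 3.08], [-0.75, 2.2], [0.22, 2.44], [-1.43, 4.57], [0, 2.65], [-2.85, 2.85]. Speed limits (rad/s): [2.79, 2.79, 3.14, 3.14, 3.14, 3.14].

### API

Orientations are given as a unit quaternion [x, y, z, w].
In Python, from rig import robot gives the robot as it stands.
- The arm moves only by the tool drive_tool, never from a script. Its argument "series" is a list of rows, each a list of 7 numbers: the shift along the tool's x, y, z in m, then the turn, a rotation vector about the tool's x, y, z in degrees, then the opening, from 0 (shut) to 1 (fully open). A call has 1 to 5 rows; each row shifts and turns the commanded pose from where the row before left it, along the tool's axes as they then stand; what a row does not reach is not made up. A row lasts 1/8 s, in which the tool goes at most 62.5 mm and 10.7 degrees, less where a joint would pass 70% of its speed; a pose out of reach is approached as far as the arm can. A call is refused whole if a number of a shift passes 0.0625 or a number of a turn 10.7, either way. A call with a gripper value outside its range is refused whole. The fingers move at their own pace and stop on an object; "squeeze" is the grip in N (left out, the last holds). Time passes only in rows, so rows that do not move let the fingers close. It gives the time, the measured TCP pose, the force and the opening at its end, in the units of the state.
- robot.get_obs(): the state, without advancing time (a new reading comes with each control period).
- robot.camera(name): name is "scene" or "top"; returns (picture, depth): 384x512x3 uint8, blue, green, red; 384x512 float32, m along the optical axis (not along the pixel's ray), 0 where there is no reading.
- robot.camera_model(name): a dict with "fx", "fy", "cx", "cy" (pixels), "R" (3x3) and "t" (3): a world point X has camera coordinates R X + t. Camera axes: x right, y down, z forward; pixel columns grow to the right and rows downward; lengths in m; the calibration is good to about 2 mm. A picture is of the moment at which its call begins. camera_model takes no time and is no camera call.
- robot.hand_in(): hands the job in, once; it reports no verdict.
The state is a dict: "time": time; "q": joint angles; "joint_velocities": joint speeds; "joint_torque": joint torques, N m; "position": TCP position; "tool_rot": TCP orientation; "ft_force": force on the tool from outside, world axes, zero at the start; "moment": the same for the moment, N m; "grip_width": finger opening in m.
Only numpy, scipy, OpenCV 4.12 (cv2) and the standard library are available. Lean on these libraries where they do the work, as an engineer would, in place of code of your own. Each camera call takes 0.05 s, during which the arm holds its last target. There are 200 camera calls.

### The job

Set the soldering-fume extraction box that has the red knob to its middle opening: lift its stay arm by the red knob, pull the shutter open with it until the middle one of the stay's three holes (ringed in yellow) is over the fixed brass peg, and lower the stay until it lies flat with the peg through that hole, then let go. Leave the neighbouring box with the black knob at its present setting.

Things in the scene. Friction and masses are not known exactly. Their poses are not given: they have to be found in the camera images.
- red_knob (a point): Centre of the upright red knob, 24 mm across, 32 mm tall, on a 14 mm stem at the free end of a steel stay arm (bar 40 x 6 mm); 30 mm above the arm's top face. The arm (0.2 kg) tilts about a level hinge on the shutter, 235 mm from the knob at mid-bar; no sideways swing. It lifts freely 0 to 40 deg and sinks when let go. Pulled, it drags the shutter (2 N). x: to the hinge, z: out of the arm.
- red_hole (a point): Centre (mid-thickness) of the middle, yellow-ringed one of the three 26 mm holes in the red knob's stay arm; 139 mm from the knob's axis, 96 mm from the hinge; the other holes are 36 mm either side. At the start the arm's solid end near the knob rests tilted on the peg's tip; the peg's brass crossbar, 16 mm wide, shows on both sides of the arm. Axes as the knob's.
- red_peg (a point): On the axis of the fixed upright brass peg (12 mm across, round tip 17 mm above this point), where the hole's centre lies once seated; the level arm's knob centre is 33 mm higher. x: level, along the box, knob to hinge; the shutter opens along -x (109 mm from closed to middle hole; stop at 150). Fixed green box 330 x 160 mm, 64 mm high, left or right in front of the robot, knob end nearer.
- black_knob (a point): Centre of the black knob on the neighbouring box, alike in all sizes; its stay already lies level on its own peg, in the hole nearest the knob. Leave it as it is.

How it is judged:
By the outcome, as a careful person would: the job done as asked, in the order asked, and still so for the second after the job is handed in, with the robot touching nothing.
It also fails if it takes over 35 s, if anything falls off the work surface, if the arm or the gripper's body presses on something with over 40 N, if the wrist force passes 120 N, or if a joint passes its speed limit or range.

## Working session

There is one attempt and no reset: what is moved stays moved. The work goes in short steps, Python scripts to look and compute and a tool call to move; the robot and the scene stay as the last step left them, time stands still between calls to the robot, and variables do not carry over. Pictures are saved under pics/ and viewed, about 8 in all and at most 12, crops included, and the job is handed in when it is done.

Besides the shell and the picture viewer there is one more tool, called after ">>>" by a JSON object that holds its "op" and its "data". drive_tool: Moves the arm, as the interface text tells. Its arguments: {"type":"object","properties":{"series":{"type":"array"},"squeeze":{"type":"number"}},"required":["series"]}

```bash
mkdir -p pics; ls; python3 - <<'E'
from rig import robot
import cv2,numpy as np
for n in("scene","top"):
    p,d=robot.camera(n); cv2.imwrite(f"pics/{n}0.png",p); np.savez(f"{n}0.npz",p=p,d=d)
    m=robot.camera_model(n); print(n,{k:np.round(v,3).tolist() for k,v in m.items()})
print(robot.get_obs())
a=cv2.imread("pics/scene0.png");b=cv2.imread("pics/top0.png")
E
```

```text
pics
scene {'fx': 411.887, 'fy': 411.887, 'cx': 258.828, 'cy': 195.854, 'R': [[0.242, 0.97, -0.013], [0.61, -0.163, -0.776], [-0.755, 0.18, -0.631]], 't': [-0.197, -0.285, 1.501]}
top {'fx': 394.373, 'fy': 394.373, 'cx': 250.33, 'cy': 188.485, 'R': [[0.017, -1.0, 0.025], [-0.993, -0.02, -0.113], [0.114, -0.023, -0.993]], 't': [0.012, 0.689, 0.763]}
{'time': 0.1, 'q': array([-1.52855082e+00,  5.28345178e-01,  1.43379192e+00, -2.41202267e-05,
        1.18141480e+00, -1.78528299e-01]), 'joint_velocities': array([ 0.00055225, -0.00107859, -0.00259303,  0.00086611, -0.00223495,
       -0.00061095]), 'joint_torque': array([ 2.46652889e-04, -4.40986204e+01, -1.77150857e+01,  6.33973069e-02,
        5.34130982e-02, -4.96750374e-05]), 'position': array([ 0.13683856, -0.60909491,  0.19588112]), 'tool_rot': array([ 9.93912568e-01,  1.10167363e-01,  5.55740497e-05, -9.78105783e-04]), 'ft_force': array([ 0.12831951, -0.41003582, -0.11543566]), 'moment': array([ 0.00503867, -0.01332148, -0.00222329]), 'grip_width': 0.08714441455983626}
```

View pics/scene0.png

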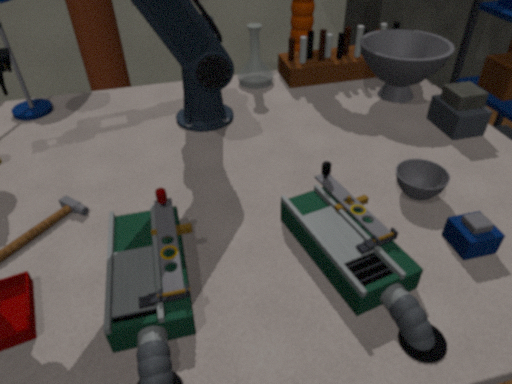

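View pics/top0.png

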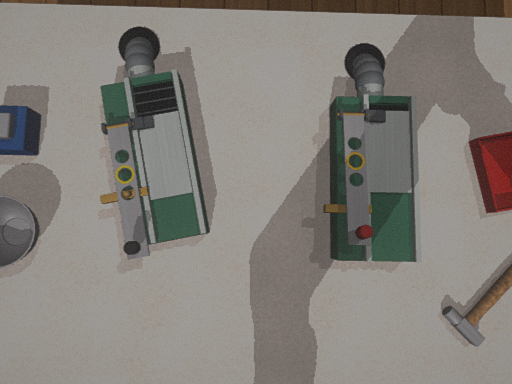

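The scene view shows the red knob at about (161,195) with the yellow ring at (168,253). In the top view the knob is at (364,232), the ring at (355,161), and the crossbar stubs at about (333,209) and (370,209). The red box is to the robot's right. Next I'll measure these points.

```bash
cat > h.py <<'E'
import numpy as np,cv2
from rig import robot
M={n:robot.camera_model(n) for n in("scene","top")}
def ray(n,u,v):
    m=M[n];R=np.array(m["R"]);t=np.array(m["t"])
    d=R.T@np.array([(u-m["cx"])/m["fx"],(v-m["cy"])/m["fy"],1]);return -R.T@t,d
def onz(n,uv,z):
    o,d=ray(n,*uv);return o+d*(z-o[2])/d[2]
def tri(a,b):
    o1,d1=ray("scene",*a);o2,d2=ray("top",*b)
    s=np.linalg.lstsq(np.c_[d1,-d2],o2-o1,rcond=None)[0]
    p,q=o1+s[0]*d1,o2+s[1]*d2;return (p+q)/2,np.linalg.norm(p-q)
def pt(n,uv,z):
    m=M[n];R=np.array(m["R"]);t=np.array(m["t"])
    return R.T@(np.array([(uv[0]-m["cx"])/m["fx"],(uv[1]-m["cy"])/m["fy"],1])*z-t)
def proj(n,X):
    m=M[n];c=np.array(m["R"])@X+np.array(m["t"]);return np.array([m["fx"]*c[0]/c[2]+m["cx"],m["fy"]*c[1]/c[2]+m["cy"]])
def blobs(p,lo,hi,roi,amin=8):
    x0,y0,x1,y1=roi;h=cv2.cvtColor(p,cv2.COLOR_BGR2HSV)[y0:y1,x0:x1]
    k=cv2.inRange(h,lo,hi)
    n,l,s,c=cv2.connectedComponentsWithStats(k)
    return [(s[i,4],(c[i]+[x0,y0]).round(1),(s[i,:4]+[x0,y0,0,0]).tolist()) for i in range(1,n) if s[i,4]>=amin]
E
python3 - <<'E'
from h import *
import sys
R={"scene":(100,180,200,310),"top":(315,85,425,270)}
for n in R:
    z=np.load(n+"0.npz");p,d=z["p"],z["d"]
    print(n,"red",blobs(p,(0,150,60),(8,255,255),R[n]))
    for b in blobs(p,(15,110,70),(35,255,255),R[n]): 
        u=b[1].round().astype(int); print("yel",b, pt(n,b[1],d[u[1],u[0]]).round(4))
# depth points along bar in the top view
z=np.load("top0.npz");d=z["d"]
for u,v in[(355,130),(350,145),(364,227),(366,161),(346,161),(352,195),(350,190),(362,195),(352,225),(352,238),(363,232),(330,209),(334,209),(370,209),(338,180)]: print(u,v,pt("top",(u,v),d[v,u]).round(4))
a=cv2.resize(z["p"][85:270,315:425],None,fx=3.2,fy=3.2,interpolation=2)
s=np.load("scene0.npz")["p"][180:330,95:205]
s=cv2.resize(s,None,fx=3.9,fy=3.9,interpolation=2)
c=np.zeros((600,800,3),np.uint8);c[:a.shape[0],:a.shape[1]]=a;c[:s.shape[0],360:360+s.shape[1]]=s
cv2.imwrite("pics/c1.png",c)
E
```

```text
scene red [(np.int32(52), array([159.9, 194.5]), [157, 189, 8, 14])]
yel (np.int32(55), array([185.2, 226.3]), [180, 223, 12, 8]) [ 0.6535 -0.13    0.0845]
yel (np.int32(21), array([153.7, 231.7]), [151, 230, 6, 5]) [ 0.6524 -0.2001  0.0839]
yel (np.int32(111), array([168.4, 251.8]), [160, 245, 19, 15]) [ 0.7031 -0.1744  0.0643]
yel (np.int32(66), array([173. , 292.3]), [162, 289, 23, 7]) [ 0.8371 -0.1719  0.0906]
top red [(np.int32(108), array([365.9, 230.9]), [360, 225, 13, 13])]
yel (np.int32(45), array([353.7, 113.6]), [343, 113, 22, 3]) [ 0.8337 -0.1738  0.0911]
yel (np.int32(129), array([355.2, 160.5]), [346, 152, 19, 18]) [ 0.7452 -0.1822  0.068 ]
yel (np.int32(163), array([335.2, 208. ]), [325, 204, 21, 9]) [ 0.6488 -0.1378  0.0835]
yel (np.int32(21), array([369.9, 208.4]), [369, 205, 3, 8]) [ 0.6494 -0.2056  0.0815]
355 130 [ 0.8001 -0.175   0.0942]
350 145 [ 0.7773 -0.1734  0.0639]
364 227 [ 0.6118 -0.1688  0.1605]
366 161 [ 0.7425 -0.2004  0.0788]
346 161 [ 0.7377 -0.1552  0.1   ]
352 195 [ 0.672  -0.1636  0.1082]
350 190 [ 0.6815 -0.1605  0.1062]
362 195 [ 0.6723 -0.1822  0.1086]
352 225 [ 0.6161 -0.1617  0.1122]
352 238 [ 0.5925 -0.1602  0.1167]
363 232 [ 0.6033 -0.1672  0.1594]
330 209 [ 0.6468 -0.128   0.0825]
334 209 [ 0.647  -0.1359  0.0817]
370 209 [ 0.6482 -0.2052  0.0832]
338 180 [ 0.7058 -0.1484  0.0646]
```

View pics/c1.png

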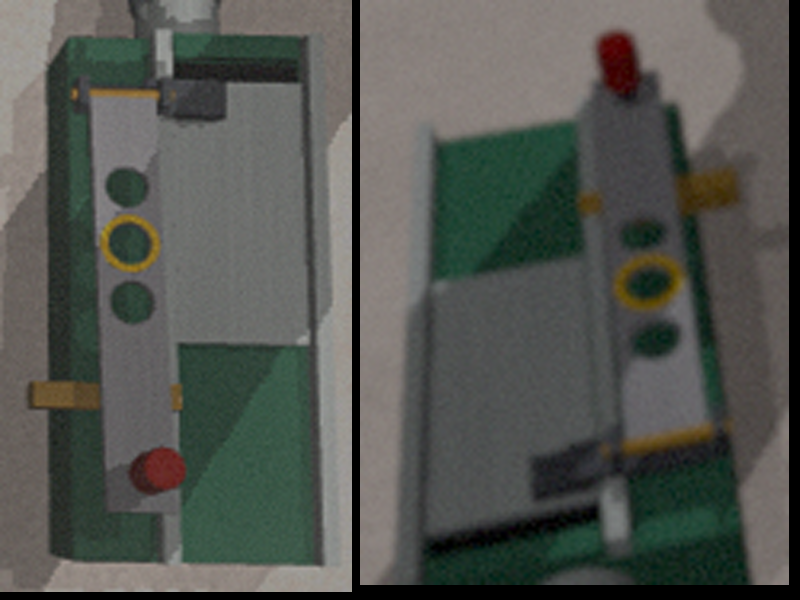

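The crop shows the crossbar on both sides of the arm, with the three holes and the hinge rod further up the box. Now I'll triangulate them and check the sizes.

```bash
python3 - <<'E'
from h import *
for nm,a,b in[("knob",(159.9,194.5),(365.9,230.9)),("ring",(168.4,251.8),(355.2,160.5)),("hinge",(173,292),(353.7,113.6)),("xbarL",(185.2,226.3),(335.2,208)),("xbarR",(153.7,231.7),(369.9,208.4))]:
    X,e=tri(a,b);print(nm,X.round(4),"gap",e.round(4))
# box edges: green/wall orientation from the top view, bar sides
p=np.load("top0.npz")["p"];d=np.load("top0.npz")["d"]
U,V=np.meshgrid(np.arange(512),np.arange(384))
P=np.array([[pt("top",(u,v),d[v,u]) for u in range(325,425)] for v in range(90,265)])
# bar: fit points z>0.092 w/ x<0.72 , lateral extents per row
for v in range(115,245,10):
    r=P[v-90]; k=(r[:,2]>.5*0+.09+ .108*(0.835-r[:,0])-.004)&(r[:,2]<.09+.108*(0.835-r[:,0])+.01)&(r[:,1]>-.22)&(r[:,1]<-.12)
    if k.any(): print(v,k.sum(),r[k,0].mean().round(4),r[k,1].min().round(4),r[k,1].max().round(4),r[k,2].mean().round(4))
# box right wall outer edge
hsv=cv2.cvtColor(p,cv2.COLOR_BGR2HSV)
g=cv2.inRange(hsv,(60,80,20),(90,255,255));g[:, :320]=0;g[:,430:]=0
c=max(cv2.findContours(g,0,2)[0],key=cv2.contourArea)
for q in cv2.boxPoints(cv2.minAreaRect(c)): print(q,onz("top",q,.064).round(4))
E
```

```text
knob [ 0.6056 -0.1743  0.1491] gap 0.0025
ring [ 0.7389 -0.1721  0.1007] gap 0.001
hinge [ 0.8346 -0.1732  0.0889] gap 0.0024
xbarL [ 0.6496 -0.1339  0.0826] gap 0.0082
xbarR [ 0.6497 -0.2027  0.0826] gap 0.0049
115 33 0.8311 -0.2053 -0.1418 0.0904
125 20 0.8107 -0.1918 -0.1537 0.0915
135 21 0.7901 -0.1923 -0.1538 0.0942
145 8 0.7699 -0.1919 -0.1529 0.096
155 15 0.7499 -0.1929 -0.1542 0.0989
165 10 0.7302 -0.1914 -0.1531 0.1005
175 12 0.7107 -0.1927 -0.1528 0.1024
185 15 0.6914 -0.1916 -0.1539 0.1042
195 22 0.6723 -0.1918 -0.1531 0.107
205 20 0.6534 -0.1917 -0.1538 0.1088
215 22 0.6348 -0.1914 -0.1527 0.1109
225 15 0.6162 -0.1778 -0.1527 0.1125
235 8 0.5979 -0.1661 -0.1532 0.1147
[371. 193.] [ 0.6812 -0.2141  0.064 ]
[411. 193.] [ 0.6828 -0.2942  0.064 ]
[411. 260.] [ 0.5515 -0.2903  0.064 ]
[371. 260.] [ 0.5503 -0.2117  0.064 ]
```

The measurements agree. The hinge is near (0.834, -0.173, 0.087) with the arm tilted 6.2°. The knob is at about (0.605, -0.174, 0.146), the peg at x ≈ 0.650 and z ≈ 0.087, and the bar runs along world x. A peg-to-hinge distance of about 0.185 matches that tilt. So the pull is about 88 mm.

First I'll align the yaw and fly over.

>>> {"op": "drive_tool", "data": {"series": [[0, 0, -0.012, 0, 0, 6.3, 1], [0, 0, -0.012, 0, 0, 6.4, 1], [0.044, -0.041, 0, 0, 0, 0, 1], [0.044, -0.041, 0, 0, 0, 0, 1], [0.044, -0.041, 0, 0, 0, 0, 1]]}}

```text
time: 0.72
position: [0.2699, -0.4854, 0.2203]
tool_rot: [1.0, -0.001, 0.0, -0.0]
ft_force: [1.5, -0.6, -0.1]
grip_width: 0.0869
```

>>> {"op": "drive_tool", "data": {"series": [[0.044, -0.041, 0, 0, 0, 0, 1], [0.044, -0.041, 0, 0, 0, 0, 1], [0.044, -0.041, 0, 0, 0, 0, 1], [0.044, -0.041, 0, 0, 0, 0, 1], [0.044, -0.041, 0, 0, 0, 0, 1]]}}

```text
time: 1.35
position: [0.4903, -0.2805, 0.2204]
tool_rot: [1.0, -0.0, -0.0, -0.0]
ft_force: [-0.5, 0.1, -0.4]
grip_width: 0.0872
```

>>> {"op": "drive_tool", "data": {"series": [[0.044, -0.041, 0, 0, 0, 0, 1], [0.04, -0.035, 0, 0, 0, 0, 1], [0, 0, 0, 0, 0, 0, 1], [0, 0, 0, 0, 0, 0, 1]]}}

```text
time: 1.85
position: [0.5726, -0.206, 0.2201]
tool_rot: [1.0, -0.0, -0.001, -0.0]
ft_force: [0.1, -0.7, -1.0]
grip_width: 0.0871
```

>>> {"op": "drive_tool", "data": {"series": [[0.04, -0.033, 0, 0, 0, 0, 1], [0, 0, 0, 0, -6, 0, 1], [0, 0, 0.045, 0, 0, 0, 1], [0, 0, 0.03, 0, 0, 0, 1], [0, 0, 0.018, 0, 0, 0, 1]]}}

```text
time: 2.48
position: [0.6011, -0.1744, 0.1262]
tool_rot: [0.999, -0.002, -0.054, -0.001]
ft_force: [-1.0, 0.2, -0.2]
grip_width: 0.0871
```

```bash
python3 - <<'E'
from h import *
o=robot.get_obs();print(o["position"],o["tool_rot"],o["ft_force"])
a,_=robot.camera("scene");b,_=robot.camera("top")
c=np.hstack([cv2.resize(a[130:320,85:225],None,fx=2.8,fy=2.8,interpolation=2),cv2.resize(b[85:275,310:450],None,fx=2.8,fy=2.8,interpolation=2)])
cv2.imwrite("pics/g1.png",c)
E
```

```text
[ 0.60108563 -0.17442197  0.12621738] [ 9.98528360e-01 -1.69562728e-03 -5.42000740e-02 -7.68953745e-04] [-0.96210965  0.20160009 -0.24319425]
```

View pics/g1.png

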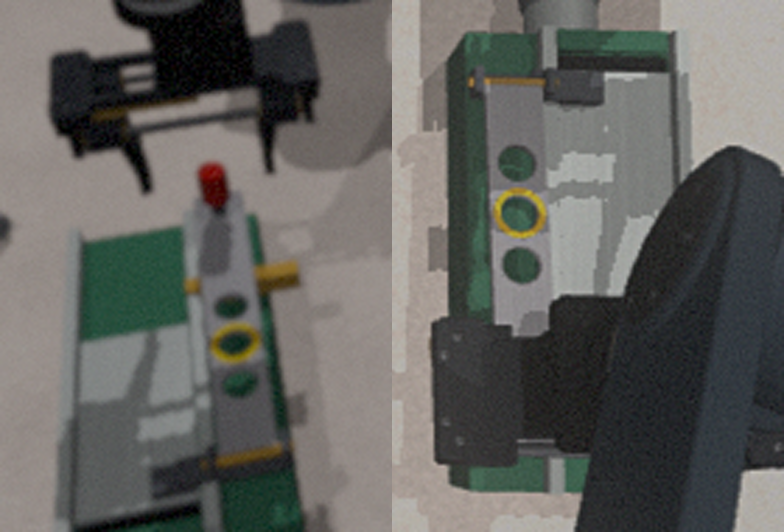

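The scene crop shows the fingertips at crop rows 170–190, about level with the knob centre at (212,185). That's a bit higher than I expected, so I'll check it by projection.

```bash
python3 - <<'E'
from h import *
o=robot.get_obs();print(o["position"],o["time"])
for nm,X in[("knob",(.605,-.174,.146)),("tcp",o["position"]),("tipL",o["position"]+[0,.047,0]),("tipR",o["position"]-[0,.047,0])]:
    q=proj("scene",np.array(X));print(nm,q.round(1),((q-[85,130])*2.8).round())
a,d=robot.camera("scene")
print(blobs(a,(0,150,60),(8,255,255),(100,150,220,310)))
for u,v in [(137,195),(136,190),(181,188),(180,182),(160,195),(161,190)]: print(u,v,d[v-1:v+2,u-2:u+3].min(),pt("scene",(u,v),d[v-1:v+2,u-2:u+3].min()).round(3))
E
```

```text
[ 0.6003743  -0.17398913  0.12576826] 2.575
knob [159.7 195.3] [209. 183.]
tcp [161. 201.] [213. 199.]
tipL [181.8 197.6] [271. 189.]
tipR [139.9 204.4] [154. 208.]
[(np.int32(72), array([160.6, 194.7]), [156, 189, 10, 14])]
137 195 0.89089763 [ 0.617 -0.22   0.166]
136 190 0.8825244 [ 0.617 -0.219  0.18 ]
181 188 0.90846735 [ 0.617 -0.125  0.166]
180 182 0.89567554 [ 0.619 -0.125  0.184]
160 195 0.90306294 [ 0.619 -0.172  0.158]
161 190 0.9089435 [ 0.608 -0.169  0.163]
```

```bash
python3 - <<'E'
from h import *
a,d=robot.camera("scene")
for name,cols in(("R",(134,138,142)),("L",(178,181,184)),("knob",(160,))):
    for u in cols:
        print(name,u,[(v,*(pt("scene",(u,v),d[v,u])*1000).round().astype(int).tolist()) for v in range(184,208,2)])
cv2.imwrite("pics/g2.png",cv2.resize(a[170:220,115:205],None,fx=8,fy=8,interpolation=2))
E
```

```text
R 134 [(184, 618, -220, 196), (186, 616, -221, 190), (188, 616, -222, 185), (190, 618, -223, 181), (192, 1354, -125, 723), (194, 615, -226, 169), (196, 405, -256, 4), (198, 410, -256, 1), (200, 421, -256, 2), (202, 433, -256, 5), (204, 438, -257, 2), (206, 446, -257, 1)]
R 138 [(184, 349, -244, 2), (186, 362, -244, 5), (188, 370, -244, 3), (190, 596, -218, 163), (192, 605, -218, 165), (194, 612, -218, 164), (196, 614, -219, 160), (198, 614, -220, 155), (200, 426, -245, 4), (202, 433, -246, 2), (204, 442, -246, 2), (206, 450, -246, 2)]
R 142 [(184, 352, -233, 2), (186, 361, -233, 2), (188, 372, -233, 2), (190, 380, -234, 2), (192, 394, -233, 5), (194, 400, -234, 2), (196, 408, -235, 1), (198, 419, -235, 3), (200, 427, -235, 3), (202, 437, -235, 3), (204, 445, -235, 3), (206, 451, -236, 1)]
L 178 [(184, 616, -130, 177), (186, 611, -131, 168), (188, 394, -134, -1), (190, 410, -134, 4), (192, 417, -135, 3), (194, 428, -136, 4), (196, 436, -137, 4), (198, 443, -138, 1), (200, 453, -139, 2), (202, 462, -139, 3), (204, 471, -140, 3), (206, 478, -141, 2)]
L 181 [(184, 618, -124, 177), (186, 618, -124, 172), (188, 618, -125, 167), (190, 613, -126, 158), (192, 420, -127, 3), (194, 430, -128, 4), (196, 440, -129, 5), (198, 448, -130, 4), (200, 457, -131, 4), (202, 463, -131, 2), (204, 473, -132, 4), (206, 483, -133, 5)]
L 184 [(184, 387, -115, 4), (186, 392, -116, 1), (188, 405, -117, 4), (190, 415, -118, 4), (192, 420, -119, 1), (194, 429, -120, 2), (196, 441, -121, 4), (198, 451, -122, 5), (200, 454, -123, 0), (202, 466, -123, 3), (204, 473, -124, 2), (206, 484, -125, 3)]
knob 160 [(184, 371, -182, 6), (186, 372, -183, 0), (188, 599, -170, 162), (190, 607, -171, 162), (192, 615, -171, 162), (194, 616, -172, 158), (196, 616, -173, 153), (198, 613, -174, 144), (200, 613, -175, 139), (202, 613, -176, 134), (204, 605, -177, 121), (206, 605, -178, 115)]
```

View pics/g2.png

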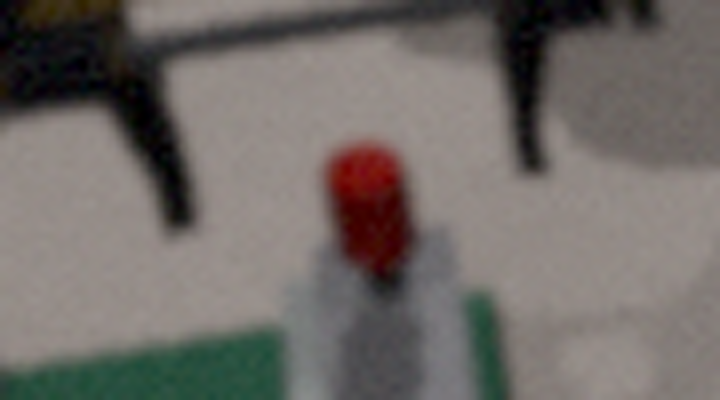

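The scene depth puts the open fingertips at z ≈ 0.153, above the stated TCP of 0.126. The fingers probably swing down as they close. I'll half-close well clear of the knob and measure again.

>>> {"op": "drive_tool", "data": {"series": [[0, 0, 0, 0, 0, 0, 0.5], [0, 0, 0, 0, 0, 0, 0.5], [0, 0, 0, 0, 0, 0, 0.5], [0, 0, 0, 0, 0, 0, 0.5]], "squeeze": 20}}

```text
time: 3.18
position: [0.6037, -0.1731, 0.1286]
tool_rot: [0.999, -0.0, -0.052, 0.0]
ft_force: [1.0, 0.4, -0.7]
grip_width: 0.0549
```

```bash
python3 - <<'E'
from h import *
a,d=robot.camera("scene");print(robot.get_obs()["position"])
P=np.array([[pt("scene",(u,v),d[v,u]) for u in range(120,200)] for v in range(170,215)])
k=(abs(P[...,0]-.605)<.025)&(P[...,2]>.118)&(P[...,2]<.2)&(abs(P[...,1]+.174)>.016)
for s in(1,-1):
    q=P[k&(s*(P[...,1]+.174)>0)&(abs(P[...,1]+.174)<.06)];i=np.argsort(q[:,2])[:6];print(q[i].round(3).tolist())
cv2.imwrite("pics/g3.png",cv2.resize(a[170:220,115:205],None,fx=8,fy=8,interpolation=2))
E
```

```text
[ 0.60364288 -0.17310605  0.12843602]
[[0.616, -0.139, 0.156], [0.617, -0.137, 0.157], [0.616, -0.144, 0.158], [0.617, -0.142, 0.158], [0.615, -0.139, 0.159], [0.614, -0.143, 0.159]]
[[0.614, -0.205, 0.154], [0.614, -0.203, 0.154], [0.613, -0.202, 0.156], [0.615, -0.204, 0.158], [0.618, -0.206, 0.158], [0.62, -0.208, 0.16]]
```

View pics/g3.png

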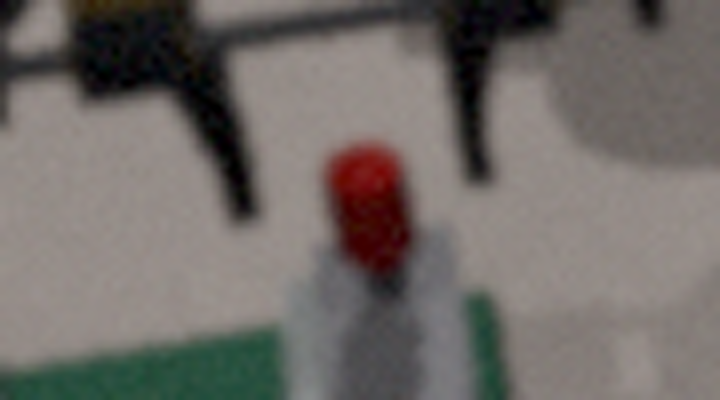

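The fingers close in parallel, and their visible tips stay about 25 mm above the reported TCP. The knob measures correctly in the same camera (top at 0.162), so I trust the picture and will go lower in small steps while watching the force.

>>> {"op": "drive_tool", "data": {"series": [[0, 0, 0.006, 0, 0, 0, 0.5], [0, 0, 0.004, 0, 0, 0, 0.5], [0, 0, 0, 0, 0, 0, 0.5]]}}

```text
time: 3.6
position: [0.602, -0.1729, 0.1176]
tool_rot: [0.999, -0.0, -0.053, -0.0]
ft_force: [-0.1, 0.4, 0.1]
grip_width: 0.0438
```

>>> {"op": "drive_tool", "data": {"series": [[0, 0, 0.003, 0, 0, 0, 0.5], [0, 0, 0, 0, 0, 0, 0.5]]}}

```text
time: 3.85
position: [0.602, -0.1731, 0.1151]
tool_rot: [0.999, -0.0, -0.053, -0.0]
ft_force: [-0.0, 0.3, 0.3]
grip_width: 0.0436
```

>>> {"op": "drive_tool", "data": {"series": [[0, 0, 0.003, 0, 0, 0, 0.5], [0, 0, 0, 0, 0, 0, 0.5]]}}

```text
time: 4.1
position: [0.6017, -0.1731, 0.1121]
tool_rot: [0.999, -0.0, -0.053, -0.0]
ft_force: [-0.4, 0.6, 0.3]
grip_width: 0.0435
```

```bash
python3 - <<'E'
from h import *
a,d=robot.camera("scene");o=robot.get_obs();print(o["position"],o["tool_rot"],o["ft_force"])
P=np.array([[pt("scene",(u,v),d[v,u]) for u in range(120,200)] for v in range(170,215)])
k=(abs(P[...,0]-.605)<.025)&(P[...,2]>.118)&(P[...,2]<.2)&(abs(P[...,1]+.174)>.022)
for s in(1,-1):
    q=P[k&(s*(P[...,1]+.174)>0)&(abs(P[...,1]+.174)<.06)];i=np.argsort(q[:,2])[:6];print(q[i].round(3).tolist())
E
```

```text
[ 0.60179678 -0.17317085  0.11221837] [ 9.98623961e-01 -4.17109952e-04 -5.24404770e-02 -8.47070671e-05] [0.31161403 0.35927618 0.10660969]
[[0.611, -0.151, 0.138], [0.614, -0.144, 0.139], [0.614, -0.148, 0.14], [0.615, -0.146, 0.14], [0.613, -0.144, 0.141], [0.613, -0.148, 0.142]]
[[0.612, -0.203, 0.139], [0.614, -0.201, 0.14], [0.612, -0.199, 0.141], [0.613, -0.197, 0.141], [0.613, -0.201, 0.142], [0.611, -0.196, 0.142]]
```

>>> {"op": "drive_tool", "data": {"series": [[0, 0, 0.005, 0, 0, 0, 0.5], [0, 0, 0, 0, 0, 0, 0.35], [0, 0, 0, 0, 0, 0, 0.35], [0, 0, 0, 0, 0, 0, 0.35]], "squeeze": 10}}

```text
time: 4.65
position: [0.6014, -0.1732, 0.1074]
tool_rot: [0.999, -0.0, -0.052, 0.0]
ft_force: [0.4, -0.3, -0.6]
grip_width: 0.031
```

The jaws passed below 40 mm without touching the bar, so the picture was right: the true fingertips sit about 25 mm above the reported TCP. I'll grip the knob now.

>>> {"op": "drive_tool", "data": {"series": [[0, 0, 0, 0, 0, 0, 0.1], [0, 0, 0, 0, 0, 0, 0.1], [0, 0, 0, 0, 0, 0, 0.1], [0, 0, 0, 0, 0, 0, 0.1], [0, 0, 0, 0, 0, 0, 0.1]], "squeeze": 25}}

```text
time: 5.28
position: [0.6014, -0.1725, 0.1074]
tool_rot: [0.999, -0.0, -0.052, -0.001]
ft_force: [-0.4, 4.1, -0.0]
grip_width: 0.0232
```

Gripped at a width of 23 mm, which fits the knob. Now I'll lift about 12° around the hinge.

>>> {"op": "drive_tool", "data": {"series": [[0.0006, 0, -0.0164, 0, -4, 0, 0.1], [0.0006, 0, -0.0164, 0, -4, 0, 0.1], [0.0006, 0, -0.0164, 0, -4, 0, 0.1], [0, 0, 0, 0, 0, 0, 0.1], [0, 0, 0, 0, 0, 0, 0.1]]}}

```text
time: 5.9
position: [0.612, -0.1725, 0.1543]
tool_rot: [0.988, -0.0, -0.156, -0.001]
ft_force: [2.3, 4.7, -3.1]
grip_width: 0.0235
```

```bash
python3 - <<'E'
from h import *
o=robot.get_obs();print(o["position"],o["tool_rot"],o["ft_force"],o["grip_width"])
a,_=robot.camera("scene");b,_=robot.camera("top")
c=np.hstack([cv2.resize(a[130:320,85:225],None,fx=2.8,fy=2.8,interpolation=2),cv2.resize(b[85:275,310:450],None,fx=2.8,fy=2.8,interpolation=2)])
cv2.imwrite("pics/l1.png",c)
r=[blobs(p,(15,110,70),(35,255,255),R) for p,R in((a,(100,180,200,310)),(b,(315,85,425,270)))]
print(r)
E
```

```text
[ 0.61197874 -0.17247309  0.15425849] [ 9.87795407e-01 -2.09419923e-04 -1.55755098e-01 -7.33804376e-04] [ 2.30780856  4.70171803 -3.08754559] 0.023523447282264208
[[(np.int32(121), array([183.1, 228. ]), [175, 223, 16, 11]), (np.int32(68), array([165.1, 232.6]), [160, 229, 11, 8]), (np.int32(20), array([152.8, 231.7]), [151, 230, 5, 5]), (np.int32(138), array([167.4, 247.6]), [159, 240, 18, 16]), (np.int32(74), array([173.6, 293.1]), [162, 290, 24, 7])], [(np.int32(43), array([353.4, 112.6]), [343, 112, 22, 4]), (np.int32(132), array([358.3, 155.8]), [349, 148, 20, 17]), (np.int32(19), array([325.8, 207.9]), [325, 204, 3, 8]), (np.int32(10), array([366.5, 215. ]), [362, 215, 10, 1]), (np.int32(14), array([360.4, 222.6]), [359, 219, 3, 8])]]
```

View pics/l1.png

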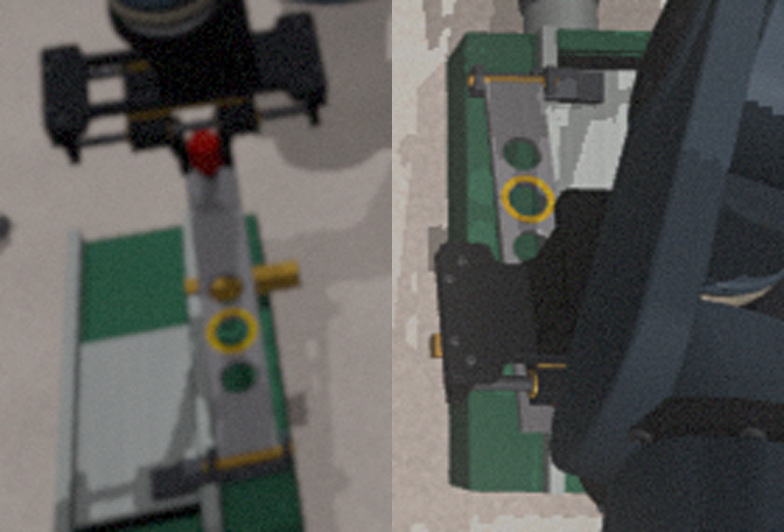

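The arm is lifted with the knob in the jaws; in the scene crop the brass peg tip shows through the nearest hole at (225,285). The hinge is now at x ≈ 0.837, so I'll pull about 90 mm along -x.

>>> {"op": "drive_tool", "data": {"series": [[-0.0172, 0, 0.0056, 0, 0, 0, 0.1], [-0.0172, 0, 0.0056, 0, 0, 0, 0.1], [-0.0172, 0, 0.0056, 0, 0, 0, 0.1], [-0.0172, 0, 0.0056, 0, 0, 0, 0.1], [-0.0172, 0, 0.0056, 0, 0, 0, 0.1]]}}

```text
time: 6.62
position: [0.5209, -0.1725, 0.1547]
tool_rot: [0.988, -0.001, -0.155, -0.001]
ft_force: [2.5, 5.4, -3.5]
grip_width: 0.0234
```

>>> {"op": "drive_tool", "data": {"series": [[0, 0, 0, 0, 0, 0, 0.1], [0, 0, 0, 0, 0, 0, 0.1]]}}

```text
time: 6.88
position: [0.5196, -0.1725, 0.1553]
tool_rot: [0.987, -0.001, -0.158, -0.001]
ft_force: [-1.8, 5.1, -0.4]
grip_width: 0.0235
```

```bash
python3 - <<'E'
from h import *
o=robot.get_obs();print(o["position"],o["tool_rot"],o["ft_force"],o["grip_width"])
a,_=robot.camera("scene");b,_=robot.camera("top")
c=np.hstack([cv2.resize(a[130:320,85:225],None,fx=2.8,fy=2.8,interpolation=2),cv2.resize(b[85:275,310:450],None,fx=2.8,fy=2.8,interpolation=2)])
cv2.imwrite("pics/p1.png",c)
for p,R in((a,(100,180,200,310)),(b,(315,85,425,270))): print(blobs(p,(15,110,70),(35,255,255),R))
E
```

```text
[ 0.51963124 -0.17246691  0.15531596] [ 9.87437332e-01 -7.24264585e-04 -1.58006541e-01 -9.60956146e-04] [-1.83284507  5.0867061  -0.3878061 ] 0.023520581437138078
[(np.int32(112), array([164.2, 217.7]), [156, 211, 17, 14]), (np.int32(118), array([183.3, 227.8]), [176, 223, 15, 11]), (np.int32(17), array([153.6, 231.9]), [152, 230, 4, 5]), (np.int32(29), array([164., 233.]), [162, 230, 6, 7]), (np.int32(8), array([170.2, 231.8]), [169, 230, 3, 4]), (np.int32(57), array([170. , 257.7]), [159, 255, 22, 6])]
[(np.int32(35), array([354.7, 159.2]), [344, 158, 21, 3]), (np.int32(210), array([359., 206.]), [350, 196, 19, 19]), (np.int32(187), array([335.9, 208.2]), [325, 204, 23, 9])]
```

View pics/p1.png

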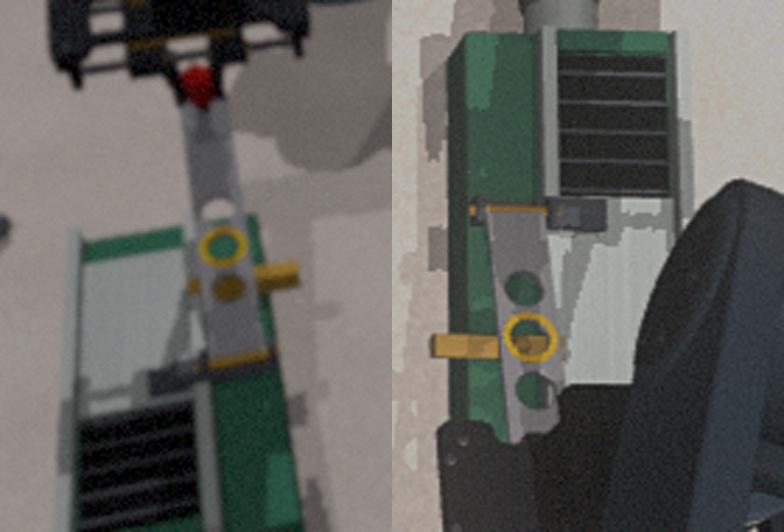

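```bash
python3 - <<'E'
from h import *
print("ring",tri((164.2,217.7),(359,206)),"hinge",tri((170,257.7),(354.7,159.2)))
for v in(113.6,159.2): print(onz("top",(354.5,v),.09))
print("xbar",onz("top",(335.9,208.2),.082), [onz("top",(336,v),.083)[0].round(4) for v in(203.5,212.5)])
E
```

```text
ring (array([ 0.65103808, -0.17233824,  0.1186025 ]), np.float64(0.0018431824279714763)) hinge (array([ 0.74400178, -0.17285171,  0.08874584]), np.float64(0.00463735449083516))
[ 0.83410078 -0.17565851  0.09      ]
[ 0.74343796 -0.17447049  0.09      ]
xbar [ 0.64856362 -0.13955216  0.082     ] [np.float64(0.6575), np.float64(0.6402)]
```

The estimates put the hinge at about 0.744, with a target of about 0.745. That is well within the hole's ±7 mm clearance. I'll lower in an arc about the hinge.

>>> {"op": "drive_tool", "data": {"series": [[0.001, 0, 0.0164, 0, 4, 0, 0.1], [0.001, 0, 0.0164, 0, 4, 0, 0.1], [0.001, 0, 0.0164, 0, 4, 0, 0.1], [0, 0, 0, 0, 0, 0, 0.1]]}}

```text
time: 7.48
position: [0.5097, -0.1725, 0.1062]
tool_rot: [0.998, -0.001, -0.055, -0.001]
ft_force: [-2.6, 5.3, -1.3]
grip_width: 0.0233
```

>>> {"op": "drive_tool", "data": {"series": [[0.0006, 0, 0.0164, 0, 4, 0, 0.1], [0, 0, 0, 0, 0, 0, 0.1]]}}

```text
time: 7.72
position: [0.5095, -0.1725, 0.0902]
tool_rot: [1.0, -0.001, -0.02, -0.001]
ft_force: [-1.9, 5.5, -1.3]
grip_width: 0.0235
```

```bash
python3 - <<'E'
from h import *
o=robot.get_obs();print(o["position"],o["tool_rot"],o["ft_force"],o["grip_width"])
a,_=robot.camera("scene");b,_=robot.camera("top")
c=np.hstack([cv2.resize(a[130:320,85:225],None,fx=2.8,fy=2.8,interpolation=2),cv2.resize(b[85:275,310:450],None,fx=2.8,fy=2.8,interpolation=2)])
cv2.imwrite("pics/d1.png",c)
for p,R in((a,(100,180,200,310)),(b,(315,85,425,270))): print(blobs(p,(15,110,70),(35,255,255),R))
E
```

```text
[ 0.50949947 -0.17249809  0.090224  ] [ 9.99804492e-01 -5.46032017e-04 -1.97440036e-02 -9.24333609e-04] [-1.92663213  5.49773243 -1.27418096] 0.02350034590518903
[(np.int32(122), array([165.7, 225. ]), [158, 219, 17, 12]), (np.int32(106), array([183.8, 228.1]), [177, 224, 14, 10]), (np.int32(20), array([154.2, 231.7]), [152, 230, 5, 5]), (np.int32(60), array([169.6, 258. ]), [159, 255, 22, 7])]
[(np.int32(55), array([354.9, 158.9]), [344, 158, 21, 3]), (np.int32(203), array([354.6, 208.4]), [346, 200, 19, 19]), (np.int32(137), array([334., 208.]), [325, 204, 19, 9]), (np.int32(40), array([368. , 208.5]), [366, 205, 5, 8])]
```

View pics/d1.png

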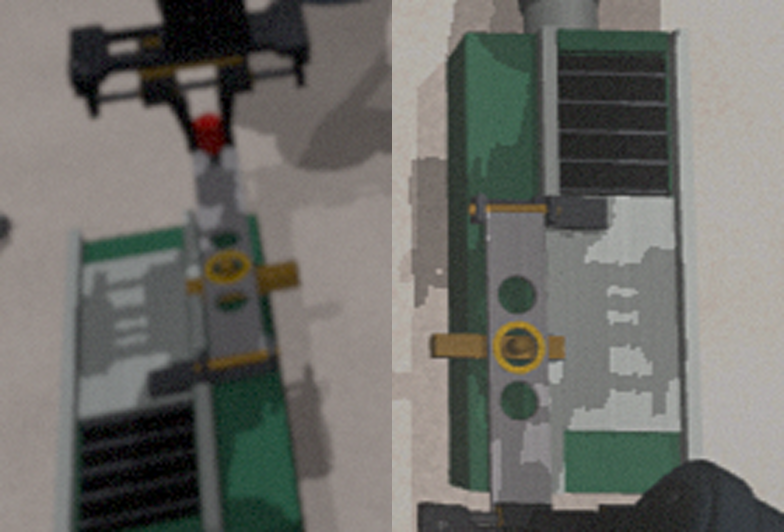

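The peg tip sits centred in the yellow ring in the top view (518,347), with the arm about 2° from level. I'll finish lowering and check that it is flat before letting go.

>>> {"op": "drive_tool", "data": {"series": [[0, 0, 0.0085, 0, 2.1, 0, 0.1], [0, 0, 0, 0, 0, 0, 0.1], [0, 0, 0, 0, 0, 0, 0.1]]}}

```text
time: 8.2
position: [0.511, -0.1726, 0.0827]
tool_rot: [1.0, -0.0, -0.0, -0.001]
ft_force: [-0.9, 5.8, -1.3]
grip_width: 0.0232
```

```bash
cat > chk.py <<'E'
from h import *
o=robot.get_obs();print(o["time"],o["position"],o["tool_rot"],o["ft_force"],o["grip_width"])
b,d=robot.camera("top");a,_=robot.camera("scene")
print(blobs(b,(15,110,70),(35,255,255),(315,85,425,270)))
for v in(165,172,178,185,197,218,235,245,250):
    q=[pt("top",(u,v),d[v,u]) for u in range(350,361)];print(v,np.median(q,0).round(4))
E
python3 chk.py
```

```text
8.2 [ 0.5110042  -0.17256355  0.08266984] [ 9.99999674e-01 -2.89112481e-04 -3.66528058e-04 -6.59437127e-04] [-0.91756101  5.82163106 -1.32722423] 0.023178854901817307
[(np.int32(44), array([354.1, 158.5]), [344, 157, 22, 3]), (np.int32(195), array([354. , 208.4]), [345, 199, 19, 19]), (np.int32(132), array([333.8, 208. ]), [325, 204, 18, 9]), (np.int32(41), array([367.9, 208.4]), [365, 205, 6, 8])]
165 [ 0.7321 -0.1755  0.0903]
172 [ 0.7185 -0.1758  0.0899]
178 [ 0.7068 -0.1756  0.0893]
185 [ 0.6962 -0.182   0.0658]
197 [ 0.6702 -0.1748  0.0888]
218 [ 0.6301 -0.1743  0.0894]
235 [ 0.598  -0.1736  0.0896]
245 [ 0.5793 -0.1737  0.0899]
250 [ 0.5699 -0.1735  0.0894]
```

The arm is flat: its top is 0.0895–0.090 all along, and the ring is centred on the peg. Now I'll release and withdraw straight up.

>>> {"op": "drive_tool", "data": {"series": [[0, 0, 0, 0, 0, 0, 0.4], [0, 0, 0, 0, 0, 0, 0.55], [0, 0, 0, 0, 0, 0, 0.55], [0, 0, 0, 0, 0, 0, 0.55], [0, 0, 0, 0, 0, 0, 0.55]]}}

```text
time: 8.93
position: [0.5109, -0.1734, 0.0822]
tool_rot: [1.0, -0.0, 0.001, 0.0]
ft_force: [0.2, 0.6, 0.5]
grip_width: 0.0477
```

>>> {"op": "drive_tool", "data": {"series": [[0, 0, -0.015, 0, 0, 0, 0.55], [0, 0, -0.04, 0, 0, 0, 0.55], [0, 0, -0.05, 0, 0, 0, 0.55], [0, 0.04, -0.02, 0, 0, 0, 0.55], [0, 0.05, 0, 0, 0, 0, 0.55]]}}

```text
time: 9.55
position: [0.5121, -0.2641, 0.2112]
tool_rot: [1.0, 0.001, 0.004, 0.002]
ft_force: [0.7, 0.3, -0.7]
grip_width: 0.0477
```

>>> {"op": "drive_tool", "data": {"series": [[0, 0.05, 0, 0, 0, 0, 0.55], [0, 0.05, 0, 0, 0, 0, 0.55], [0, 0, 0, 0, 0, 0, 0.55], [0, 0, 0, 0, 0, 0, 0.55]]}}

```text
time: 10.05
position: [0.51, -0.3625, 0.2075]
tool_rot: [1.0, -0.001, 0.001, -0.0]
ft_force: [0.5, 0.3, -0.8]
grip_width: 0.048
```

```bash
cat >> chk.py <<'E'
z=np.load("top0.npz")["p"]
print("black side diff",np.abs(cv2.GaussianBlur(b,(5,5),0)[60:270,90:220].astype(int)-cv2.GaussianBlur(z,(5,5),0)[60:270,90:220]).mean())
cv2.imwrite("pics/end.png",np.hstack([cv2.resize(a[130:320,85:225],None,fx=2.8,fy=2.8),cv2.resize(b[85:275,310:450],None,fx=2.8,fy=2.8)]))
E
python3 chk.py
```

```text
10.05 [ 0.51001451 -0.36253213  0.2074738 ] [ 9.99999418e-01 -6.71235243e-04  7.08878507e-04 -4.60138410e-04] [ 0.48855743  0.34243198 -0.76497256] 0.048008268215264716
[(np.int32(45), array([354.3, 158.5]), [344, 157, 22, 4]), (np.int32(200), array([354.1, 208.5]), [345, 199, 19, 19]), (np.int32(149), array([333.7, 208.1]), [325, 204, 18, 9]), (np.int32(47), array([367.6, 208.4]), [365, 205, 6, 8])]
165 [ 0.7321 -0.1753  0.0894]
172 [ 0.7187 -0.1763  0.0882]
178 [ 0.707  -0.1752  0.0888]
185 [ 0.6963 -0.1818  0.0661]
197 [ 0.6701 -0.1741  0.0896]
218 [ 0.6301 -0.1742  0.0902]
235 [ 0.598  -0.1733  0.0892]
245 [ 0.5792 -0.174   0.0896]
250 [ 0.5699 -0.1735  0.0897]
black side diff 3.1335164835164835
```

View pics/end.png

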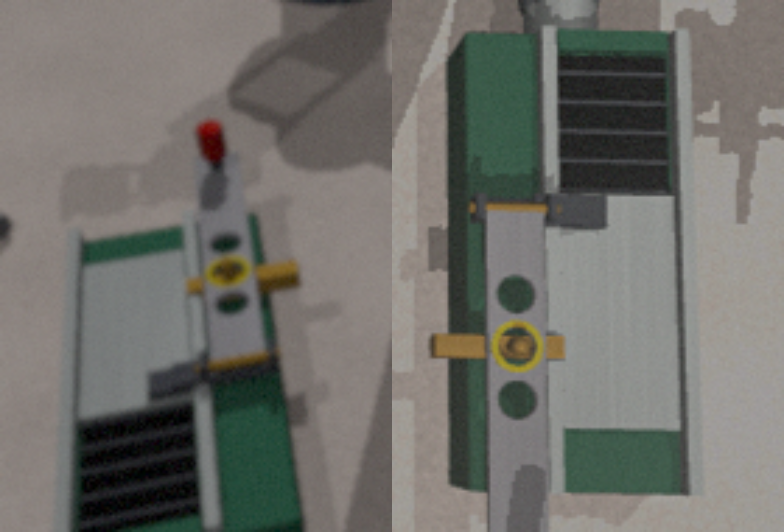

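The stay is flat with the peg through the yellow-ringed hole, and the gripper is clear. Handing in.

```bash
python3 -c "
from rig import robot
print(robot.hand_in())"
```

```text
the job is handed in; nothing more can be done
None
```

The red-knob box is set to its middle opening, and I handed the job in at about 10 s. I gripped the red knob, lifted the stay to about 18°, and pulled the shutter about 90 mm. I then lowered the stay over the peg in an arc about the hinge, let go, and moved the gripper clear.

**Last checks:**
- **Seating:** the stay's top face is level at about 0.089–0.090 m along its whole length. The yellow ring is centred on the peg, and the brass tip shows through it in both views.
- **Forces:** the force readings I took never went above about 6 N.
- **Black-knob box:** I never went near it. Its image region differs only slightly from the start (mean 3 grey levels). I put that down to noise and shadow, and I did not measure that box separately.

**Disagreement:** the fingertips in the camera sat about 25 mm above the reported TCP, which doesn't match the stated tool frame. I followed the camera and lowered in small steps while watching the force; the 23 mm grip width on the 24 mm knob confirmed it. Camera estimates of the hinge and peg positions differed by 2–4 mm, within the hole's 7 mm clearance.

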